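Pin the index collar of a board holder

ROBOT

A 6-joint arm with a two-finger parallel gripper is mounted at the origin on the work surface. World frame = base frame: x ahead of the robot, y to its left, z up, the work surface at z = 0. Lengths are in mm, angles in degrees, forces in N, time in s.
With the tool pointing down it reaches from about 400 to 825 mm from the base axis. Payload 7 kg.
Tool frame: the origin (TCP) lies at the very end of the fingers, on their centre line; the grasp point (between the pads) lies 19 mm behind it; z points along the fingers, y is the direction in which the jaws open and shut (so a half turn about z gives the same grasp; the last joint's range is limited). The gripper opens to 85 mm and grips with 20 to 120 N. Pads are 22 mm wide; open, the fingers measure 114 mm over their backs; the gripper's body (76 mm by 85 mm) begins 54 mm behind the grasp point. The pads swing forward as they close: fully open they stand 13 mm farther back than shut.
Start: joints at [81.652, 20.546, 0.682, 0, -70.136, -16.507], TCP at [283.723, 612.451, 231.302] pointing down, gripper open.
Joint ranges: [-176.03, 176.03], [-82.01, 121.73], [-58.28, 71.71], [-173.87, 95.51], [-174.79, -0.11], [-173.66, 173.66]. Speed limits (degrees/s): [136.94, 136.94, 172.46, 180, 180, 180].

INTERFACE

Orientations are given as a 3x3 rotation matrix whose columns are the frame's x, y, z axes.
In Python, from rig import env, optics gives the robot as it stands. The module is installed in compiled form; this text tells all that it offers.
- The arm moves only by the tool servo_tool, never from a script. Its argument "plan" is text: rows parted by semicolons, each of 7 numbers parted by spaces: the shift along the world's x, y, z in m, then the turn, a rotation vector about the world's x, y, z in rad, then the finger opening in m, from 0 to 0.0854. A call has 1 to 5 rows; each row shifts and turns the pose as measured when the row begins; what a row does not reach is not made up. A row lasts 1/8 s, in which the tool goes at most 62.5 mm and 10.7 degrees, less where a joint would pass 70% of its speed; a pose out of reach is approached as far as the arm can. A call with a gripper value outside its range is refused whole. The fingers move at their own pace and stop on an object; the grip force is fixed at half the most. Time passes only in rows, so rows that do not move let the fingers close. It gives the time, the measured TCP pose, the force and the opening at its end, in the units of the state.
- env.state(): the state, without advancing time (a new reading comes with each control period).
- optics.snapshot(name): name is "scene" or "top"; returns a dict with "img" (420x560x3 uint8, red, green, blue), "fovy" (degrees; the focal length in pixels is half the picture's height over the tangent of half this angle, whatever the lens; pixels are square), "cx", "cy" (the principal point, pixels), "k1" (the pictures are not rectified: a ray, as slopes to the right and down, at radius r is drawn at 1 + k1 r^2 times it, then the intrinsics apply), "R" (3x3) and "t" (3): a world point X has camera coordinates R X + t. Camera axes: x right, y down, z forward; pixel columns grow to the right and rows downward; lengths in mm; the calibration is good to about 2 mm. A picture is of the moment at which its call begins. There is no depth.
- env.finish_job(): hands the job in, once; it reports no verdict.
Trained networks look in a picture, given as the dict that the camera call returned (one of the last four; its "shot" number tells which), for a name from the list of things; names that differ only in an ending like _2 or _b are one class to them, and where a whole thing is asked for, a point or a joint stands for the part that bears it (a point fixed in the world has none). Each returns a list of dicts, best first, with "conf" (0 to 1); they miss things now and then, are a little off and sometimes report something else, mostly with a low value. They report only what shows in the picture. A call takes as long as a camera call. They do not tell look-alikes from the thing itself.
- optics.recognise(picture, name): "point" ([column, row] in pixels, amid what is visible of it).
The state is a dict: "t": time; "joint_pos": joint angles; "joint_velocities": joint speeds; "joint_efforts": joint torques, N m; "tcp_pos": TCP position; "eef_rot": TCP orientation; "ft_force": force on the tool from outside, world axes, zero at the start; "ft_torque": the same for the moment, N m; "opening": finger opening in mm.
Only numpy, scipy, OpenCV 4.12 (cv2) and the standard library are available. Lean on these libraries where they do the work, as an engineer would, in place of code of your own. Each camera call takes 0.05 s, during which the arm holds its last target.

TASK

Lock the swivel base of the circuit-board holder: put the steel index pin from its stand into the guide hole, turn the collar by its knob until one of its holes comes under the pin, and press the pin fully home, so that its head sits flat on the guide and the pin is left standing there. Be gentle, never forcing or wedging the pin against the base, and leave the other things on the bench where they are.

Things in the scene. Friction and masses are not known exactly. Their poses are not given: they have to be found in the camera images.
- hub: Swivel base of a board holder, fixed to the bench. Origin: centre of its underside, on the collar's upright axis. Aluminium base plate x -66 to 80, y -65 to 65, top z 24 mm. On it turns a loose steel collar (flange z 26 to 36, radius 57; boss z 36 to 42, radius 25; knob on top). A steel guide bridges the flange: x 28 to 76, y -14 to 14, z 42 to 58. Pin forces over 40 N on this base count as damage.
- hub_knob (a point): Grip point of the collar's dark knurled round knob (radius 18, z 42 to 92 mm): on the collar's axis, z 76. A fixed point with the hub's axes: it does not show the collar's angle. The knob turns the flange endlessly, either way, about z, against light friction (0.04 N m), until a pin locks it.
- hub_flange (a point): Point of the flange's top face under the guide hole (hub x 46, y 0, z 36 mm; fixed, hub's axes). The flange has six through holes, 9.5 mm wide, 60 degrees apart at 46 mm radius; at the start the nearest is 9 to 51 degrees away from here, at an angle not measured. With no hole here, a pin in the guide stands on the flange, its tip at this point; it drops by itself once a hole comes here.
- hub_guide (a point): Centre of the guide hole's mouth on the guide's top face (hub x 46, y 0, z 58 mm; hub's axes). Upright hole 9.5 mm wide, 2 mm chamfer, 16 mm deep, above the ring of flange holes. The pin's head, 16 mm wide, must end flat on this face.
- hub_plunger (a point): Centre of the plunger's top as built, in the 10.5 mm hole of the base plate straight below the guide hole (hub x 46, y 0, z 18 mm; a fixed point, hub's axes). A pin that has dropped through the flange rests on it, its head some 10 mm above the guide. Pressing the pin home pushes the plunger down 10 mm, against about 6 N of friction (up to 18 N where the pin binds askew); no spring-back.
- pin: Loose steel index pin, about 80 g. Origin: centre of its lower tip, z along the pin towards its head. Shaft 8 mm diameter, 50 mm long, with a 3 mm tapered tip; round grip head 16 mm diameter, from z 50 to 80 mm. At the start it stands upright in its stand with its head resting on the top of the stand.
- stand: Black pin stand, a fixed block 56 x 56 x 54 mm high with a 10 mm upright hole in its centre. Origin: centre of its underside.
- spool: Bystander: grey spool, 56 mm diameter, 40 mm high, standing. Origin: centre of its underside.
- jar: Bystander: white jar with black cap, 52 mm diameter, 50 mm high, standing. Origin: centre of its underside.
- driver: Bystander: small screwdriver, 160 mm long, lying along its x axis.
Not all that is in view belongs to the job. What is shaped like the stand but blue or yellow is not meant.

How it is judged (in metres and radians):
On the way, in this order (a step that is already met when the one before it is completed fails the run):
1. the pin's tip is in the guide hole (z of pin in the frame of hub_guide below -0.006 m and horizontal distance between pin and hub_guide below 0.004 m), for 0.1 s.
2. the pin has passed through the collar's hole (z of pin in the frame of hub_guide below -0.034 m and horizontal distance between pin and hub_guide below 0.004 m), for 0.1 s.
At the end, for the whole second after the job is handed in: The pin stands at rest and upright (within 0.08 rad) in the guide hole (within 4 mm of its axis), through the collar and into the base plate, its head's underside within 2 mm of the guide's top face (z of pin in the frame of hub_guide below -0.048 m and horizontal distance between pin and hub_guide below 0.004 m and angle between pin's own z axis and vertical below 0.08 rad and linear speed of pin below 0.02 m/s); the robot touches nothing.
It fails at once if the pin is forced against the swivel base with more than 40 N (contact force between pin and hub above 40 N).
It fails at once if a bystander is moved more than 30 mm (distance of any of spool, jar, driver from where it was at the start of the episode above 0.03 m).
It also fails if it takes over 72 s, if anything falls off the work surface, if the arm or the gripper's body presses on something with over 40 N, if the wrist force passes 120 N, or if a joint passes its speed limit or range.

## Working session

There is one attempt and no reset: what is moved stays moved. The work goes in short steps, Python scripts to look and compute and a tool call to move; the robot and the scene stay as the last step left them, time stands still between calls to the robot, and variables do not carry over. Pictures are saved under pics/ and viewed, and the job is handed in when it is done.

Besides the shell and the picture viewer there is one more tool, called after "Request:" as name(argument=value, ...), one argument or row to a line, values as JSON. servo_tool: Moves the arm, as the interface text tells. Its arguments: {"type":"object","properties":{"plan":{"type":"string"}},"required":["plan"]}

```bash
mkdir -p pics; cat > h.py <<'E'
import numpy as np, cv2
from rig import env, optics
def K(p):
    f=p["img"].shape[0]/2/np.tan(np.radians(p["fovy"])/2)
    return f
def ray(p,uv):
    f=K(p); d=np.array([(uv[0]-p["cx"])/f,(uv[1]-p["cy"])/f])
    s=d.copy()
    for _ in range(30): s=d/(1+p["k1"]*(s@s))
    R=np.array(p["R"]);t=np.array(p["t"])
    o=-R.T@t; v=R.T@np.array([s[0],s[1],1]); return o,v/np.linalg.norm(v)
def onz(p,uv,z):
    o,v=ray(p,uv); return o+v*(z-o[2])/v[2]
def proj(p,X):
    X=np.array(p["R"])@np.array(X,float)+np.array(p["t"]); s=X[:2]/X[2]; s=s*(1+p["k1"]*(s@s)); return s*K(p)+[p["cx"],p["cy"]]
def save(p,n): cv2.imwrite("pics/"+n+".png",cv2.cvtColor(p["img"],cv2.COLOR_RGB2BGR))
E
python3 - <<'E'
from h import *
np.set_printoptions(precision=1,suppress=True)
for n in ("scene","top"):
    p=optics.snapshot(n); save(p,n+"0")
    print(n,-np.array(p["R"]).T@p["t"],K(p),p["k1"])
    for o in ["hub","hub_knob","hub_guide","pin","stand","spool","jar","driver"]:
        print(o,[(np.round(d["point"],1),round(d["conf"],2)) for d in optics.recognise(p,o)[:3]])
s=env.state();print(s["t"],s["tcp_pos"],s["opening"],s["eef_rot"],s["ft_force"])
E
```

```text
scene [1148.6  221.7  769.1] 394.2784864618078 0.0013161449230866572
hub [(array([234.3, 174.7]), 0.84)]
hub_knob [(array([237.1, 172.6]), 0.6)]
hub_guide [(array([237.3, 174. ]), 0.98)]
pin []
stand [(array([314. , 182.6]), 0.87), (array([341.2, 213.9]), 0.8), (array([367. , 184.7]), 0.79)]
spool [(array([242.2, 268. ]), 0.81)]
jar [(array([458.3, 226.6]), 0.9)]
driver [(array([180. , 142.1]), 0.53)]
top [ 507.8    6.7 1001. ] 384.27809545954227 -0.11079653147837105
hub [(array([352.9, 254. ]), 0.69)]
hub_knob [(array([354.4, 252.6]), 0.81)]
hub_guide [(array([351.5, 250.6]), 0.64)]
pin [(array([230.3, 235.8]), 0.47)]
stand [(array([273.2, 206.4]), 0.9), (array([228.2, 194.5]), 0.89), (array([236.1, 236.9]), 0.82)]
spool [(array([302.4, 143.4]), 0.81), (array([129.9, 260.1]), 0.21)]
jar [(array([129.4, 258.1]), 0.71), (array([352.5, 249.9]), 0.33)]
driver [(array([434.2, 268.8]), 0.77), (array([300.3, 142.1]), 0.24)]
0.9 [283.7 612.4 231.3] 85.38382925061109 [[ 0.9 -0.4  0. ]
 [-0.4 -0.9 -0. ]
 [ 0.  -0.  -1. ]] [-1.2  0.7 -0.1]
```

View pics/scene0.png

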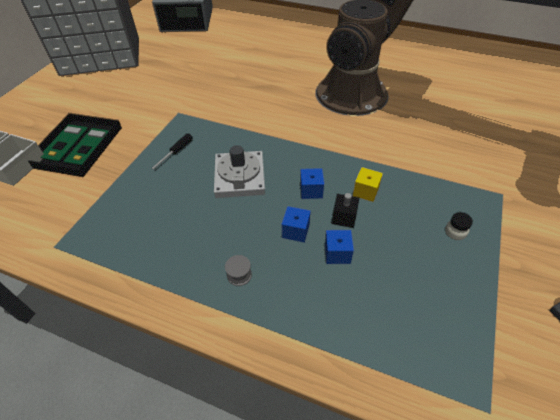

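View pics/top0.png

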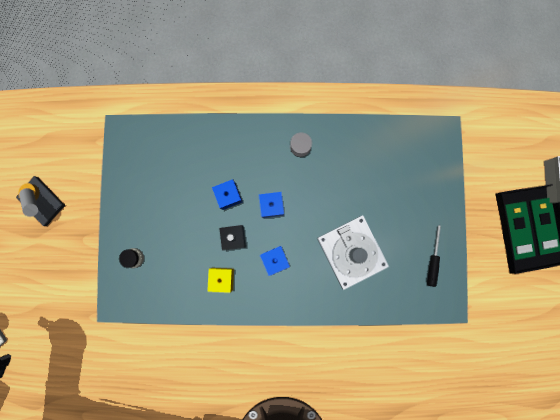

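```bash
python3 - <<'E'
import cv2
a=cv2.imread("pics/top0.png"); cv2.imwrite("pics/topz.png",cv2.resize(a[170:320,190:440],None,fx=3.2,fy=3.2,interpolation=cv2.INTER_CUBIC))
a=cv2.imread("pics/scene0.png"); cv2.imwrite("pics/scenez.png",cv2.resize(a[110:250,170:400],None,fx=3.4,fy=3.4,interpolation=cv2.INTER_CUBIC))
E
```

```text
(no output)
```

View pics/topz.png

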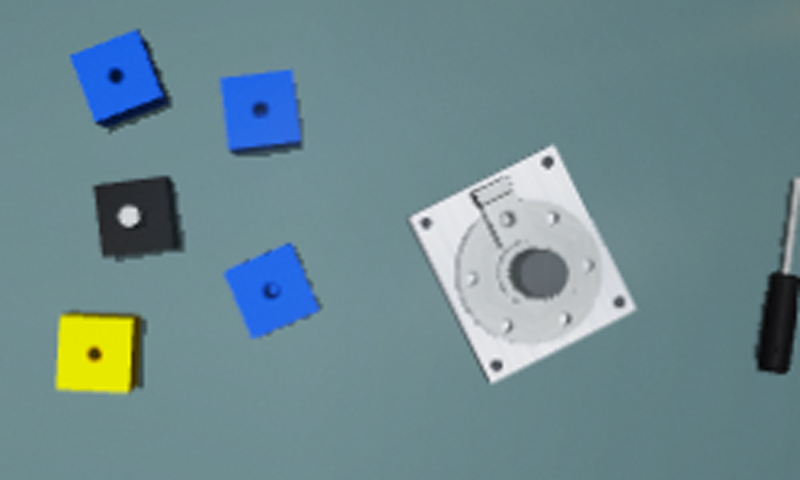

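View pics/scenez.png

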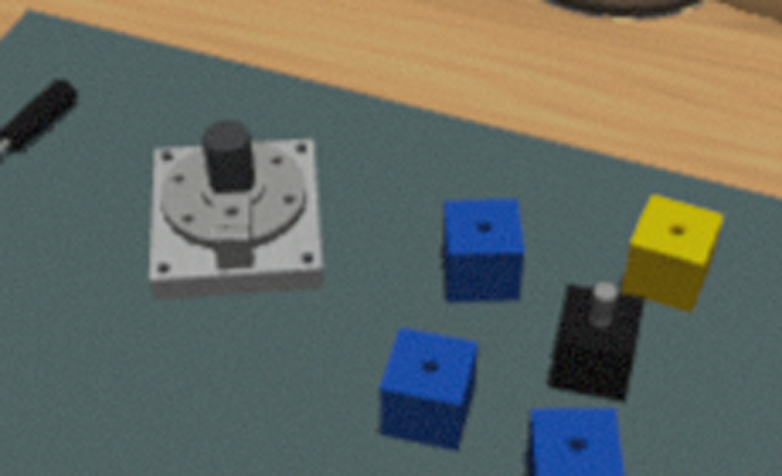

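```bash
cat > fit.py <<'E'
from h import *
from scipy.optimize import least_squares
np.set_printoptions(precision=2,suppress=True)
P={n:optics.snapshot(n) for n in("scene","top")}
for n in P: np.save("p_"+n,P[n],allow_pickle=True)
t=P["top"]; s=P["scene"]
z=lambda u,v:(190+(u+.5)/3.2-.5,170+(v+.5)/3.2-.5)
zs=lambda u,v:(170+(u+.5)/3.4-.5,110+(v+.5)/3.4-.5)
C=[(80,-65,24),(-66,-65,24),(-66,65,24),(80,65,24)]
top=[z(553,146),z(635,308),z(491,382),z(409,218)]
# scene: guide side is near camera (bottom); 
sc=[zs(320,272),zs(314,142),zs(153,149),zs(151,280)]
for a in (top,): print([onz(t,c,24) for c in a])
print([onz(s,c,24) for c in sc])
print("knobtop",onz(t,z(540,273),92),onz(s,zs(228,133),92))
print("pinhead",onz(t,z(129,216),84),onz(s,zs(604,292),84))
for c in [(508,219)]: print("ghole",onz(t,z(*c),58),onz(t,z(*c),36))
for c in [(553,217),(588,266),(566,319),(507,327),(472,279)]: print("hole",onz(t,z(*c),36))
print("stand",[onz(t,z(*c),54) for c in [(95,185),(171,177),(179,248),(103,257)]])
for n,q,zz in [("spool",(302,144),40),("jar",(129.5,258),50)]: print(n,onz(t,q,zz))
E
python3 fit.py
```

```text
[array([ 580.91, -206.27,   24.  ]), array([ 451.63, -270.85,   24.  ]), array([ 393.88, -154.89,   24.  ]), array([523.3 , -90.28,  24.  ])]
[array([529.05, -88.5 ,  24.  ]), array([ 396.57, -151.53,   24.  ]), array([ 451.93, -272.1 ,   24.  ]), array([ 582.41, -204.25,   24.  ])]
knobtop [ 481.66 -180.54   92.  ] [ 479.22 -182.37   92.  ]
pinhead [523.18 124.42  84.  ] [526.1  125.66  84.  ]
ghole [ 522.05 -163.18   58.  ] [ 522.38 -167.15   36.  ]
hole [ 523.94 -202.88   36.  ]
hole [ 485.42 -230.28   36.  ]
hole [ 444.03 -212.35   36.  ]
hole [ 437.99 -165.69   36.  ]
hole [ 475.45 -138.37   36.  ]
stand [array([547.45, 154.93,  54.  ]), array([553.87,  96.14,  54.  ]), array([499.3 ,  89.46,  54.  ]), array([492.08, 147.97,  54.  ])]
spool [762.11 -50.69  40.  ]
jar [469.76 381.86  50.  ]
```

Request:
servo_tool(
  plan="0.018 -0.037 0 0 0 -0.16 0.0854;0.018 -0.037 0 0 0 -0.16 0.0854;0.018 -0.037 0 0 0 -0.16 0.0854;0.018 -0.037 0 0 0 -0.16 0.0854;0.018 -0.037 0 0 0 -0.16 0.0854",
)

```text
t: 1.62
tcp_pos: [374.4, 424.3, 230.4]
eef_rot: [[0.311, -0.95, -0.0], [-0.95, -0.311, -0.0], [0.0, 0.0, -1.0]]
ft_force: [0.2, 0.0, 0.9]
opening: 85.3
```

```bash
python3 - <<'E'
from h import *
s=env.state();R=np.array(s["eef_rot"]);print(np.degrees(np.arctan2(R[1,0],R[0,0])),s["joint_pos"],s["tcp_pos"])
E
```

```text
-71.87256134159003 [ 6.83854724e+01  1.03674060e+01 -1.34081608e+01 -1.70315047e-03
 -6.62393578e+01 -5.02573483e+01] [374.42586873 424.33337464 230.37037915]
```

Request:
servo_tool(
  plan="0.015 -0.030 -0.006 0 0 -0.1425 0.0854;0.015 -0.030 -0.006 0 0 -0.1425 0.0854;0.015 -0.030 -0.006 0 0 -0.1425 0.0854;0.015 -0.030 -0.006 0 0 -0.1425 0.0854;0.015 -0.030 -0.006 0 0 -0.1425 0.0854",
)

```text
t: 2.25
tcp_pos: [451.9, 269.1, 201.5]
eef_rot: [[-0.408, -0.913, 0.003], [-0.913, 0.408, 0.002], [-0.003, -0.002, -1.0]]
ft_force: [0.2, 0.2, -0.1]
opening: 85.3
```

Request:
servo_tool(
  plan="0.015 -0.030 -0.006 0 0 -0.1425 0.06;0.015 -0.030 -0.006 0 0 -0.1425 0.05;0.015 -0.030 -0.006 0 0 -0.1425 0.05;0.015 -0.030 -0.006 0 0 -0.1425 0.05;0.015 -0.030 -0.006 0 0 -0.1425 0.05",
)

```text
t: 2.88
tcp_pos: [529.4, 114.1, 171.9]
eef_rot: [[-0.915, -0.402, 0.007], [-0.402, 0.915, 0.0], [-0.006, -0.002, -1.0]]
ft_force: [0.8, 0.1, 0.6]
opening: 50.0
```

```bash
python3 - <<'E'
from h import *
s=env.state();R=np.array(s["eef_rot"]);print(np.degrees(np.arctan2(R[1,0],R[0,0])),s["joint_pos"],s["tcp_pos"],s["opening"])
for n in ("scene","top"):
    p=optics.snapshot(n); save(p,n+"1"); u=proj(p,s["tcp_pos"]).astype(int); a=cv2.cvtColor(p["img"],cv2.COLOR_RGB2BGR); print(n,u)
    c=a[max(u[1]-60,0):u[1]+60,u[0]-60:u[0]+60]; cv2.imwrite("pics/%s1z.png"%n,cv2.resize(c,None,fx=4,fy=4,interpolation=cv2.INTER_CUBIC))
E
```

```text
-156.27301721432934 [ 33.04830943  10.56182836 -21.43829514   0.22348987 -57.66903969
 -99.44071975] [529.38467578 114.13461153 171.87879962] 50.003761221998076
scene [346 167]
top [229 233]
```

View pics/scene1z.png

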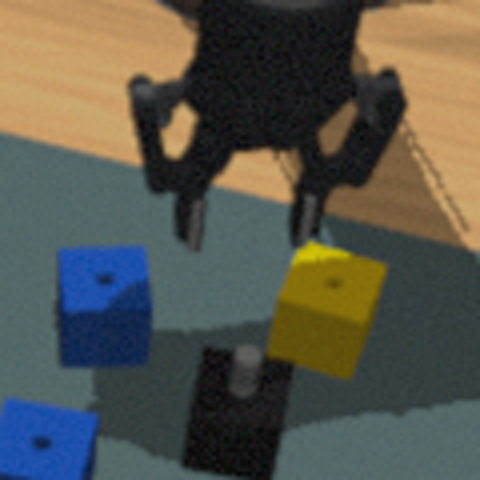

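View pics/top1z.png

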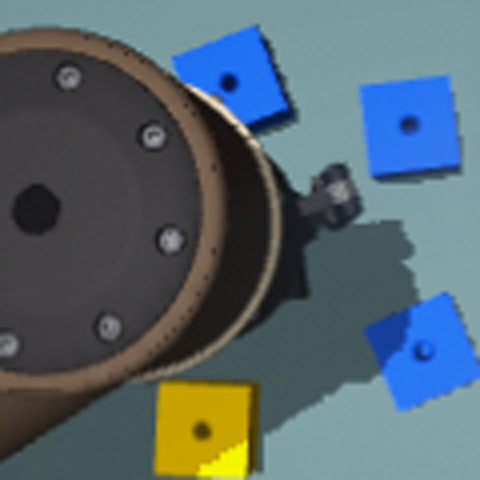

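Request:
servo_tool(
  plan="-0.005 0.0108 -0.02 0 0.006 0.048 0.05;0 0 -0.02 0 0 0 0.05;0 0 -0.01 0 0 0 0.05;0 0 0 0 0 0 0.05",
)

```text
t: 3.48
tcp_pos: [524.9, 124.2, 121.1]
eef_rot: [[-0.894, -0.447, 0.001], [-0.447, 0.894, 0.001], [-0.001, 0.0, -1.0]]
ft_force: [-0.4, -0.1, 0.7]
opening: 49.8
```

```bash
cat > look.py <<'E'
from h import *
import sys
tag=sys.argv[1]; r=int(sys.argv[2]) if len(sys.argv)>2 else 60
s=env.state();R=np.array(s["eef_rot"]);print(np.degrees(np.arctan2(R[1,0],R[0,0])),R[:,2],s["tcp_pos"],s["opening"],s["ft_force"],s["t"])
pt=s["tcp_pos"] if len(sys.argv)<4 else eval(sys.argv[3])
for n in ("scene","top"):
    p=optics.snapshot(n); u=proj(p,pt).astype(int); a=cv2.cvtColor(p["img"],cv2.COLOR_RGB2BGR); x,y=max(u[0]-r,0),max(u[1]-r,0);print(n,x,y)
    cv2.imwrite("pics/%s_%s.png"%(n,tag),a)
    c=a[y:y+2*r,x:x+2*r]; cv2.imwrite("pics/%s_%sz.png"%(n,tag),cv2.resize(c,None,fx=480/2/r,fy=480/2/r,interpolation=cv2.INTER_CUBIC))
E
python3 look.py a 45
```

```text
-153.43167252071797 [ 1.24030181e-03  6.24428847e-04 -9.99999036e-01] [524.94039419 124.15280915 121.09920689] 49.824138006188576 [-0.38784935 -0.10603964  0.67466627] 3.475
scene 303 139
top 183 191
```

View pics/scene_az.png

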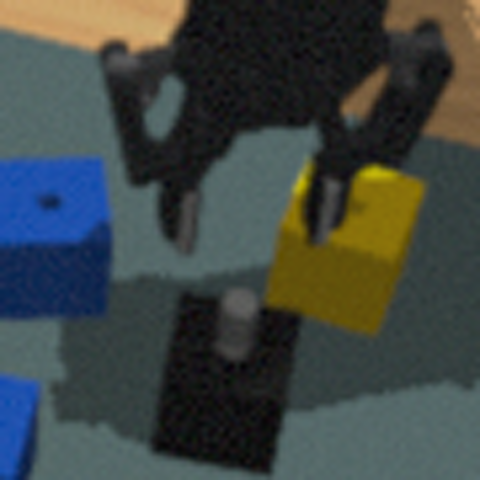

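Request:
servo_tool(
  plan="0 0 -0.025 0 0 0 0.05;0 0 -0.025 0 0 0 0.05;0 0 -0.013 0 0 0 0.05;0 0 0 0 0 0 0.03",
)

```text
t: 4.08
tcp_pos: [528.1, 126.0, 61.3]
eef_rot: [[-0.894, -0.448, 0.009], [-0.448, 0.894, 0.005], [-0.01, 0.0, -1.0]]
ft_force: [0.5, -1.0, 0.1]
opening: 32.9
```

Request:
servo_tool(
  plan="0 0 0 0 0 0 0.022;0 0 0 0 0 0 0.018;0 0 0 0 0 0 0.015;0 0 0 0 0 0 0.01",
)

```text
t: 4.58
tcp_pos: [529.5, 126.7, 63.9]
eef_rot: [[-0.894, -0.449, 0.012], [-0.449, 0.894, 0.006], [-0.014, 0.0, -1.0]]
ft_force: [-1.2, 1.2, -0.3]
opening: 13.5
```

```bash
python3 look.py b 35
```

```text
-153.33704943392965 [ 0.01232134  0.00646929 -0.99990316] [529.46034223 126.7439296   63.86550806] 13.504816508295473 [-1.2469648   1.24380443 -0.34318575] 4.575
scene 311 167
top 195 199
```

View pics/scene_bz.png

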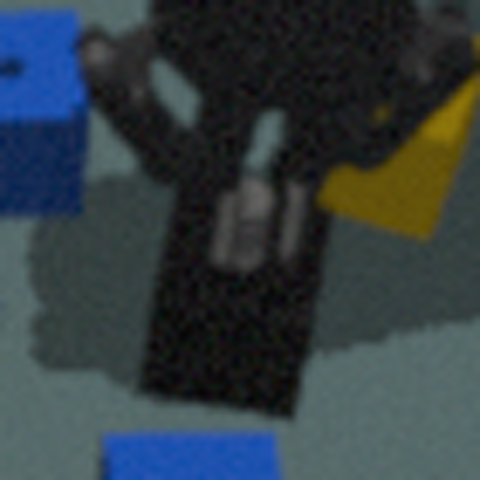

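```bash
python3 - <<'E'
from h import *
s=env.state();R=np.array(s["eef_rot"]);T=np.array(s["tcp_pos"])
print(s["opening"],T)
p=optics.snapshot("scene"); a=cv2.cvtColor(p["img"],cv2.COLOR_RGB2BGR)
u0=(322,178);k=12
c=cv2.resize(a[178:228,322:377],None,fx=k,fy=k,interpolation=cv2.INTER_LANCZOS4)
c=cv2.convertScaleAbs(c,alpha=2.2)
def dot(X,col):
    u=(proj(p,X)-u0+.5)*k; cv2.circle(c,tuple(int(v) for v in u),4,col,-1)
dot(T,(0,0,255))
for o in (-6.75,6.75):
    for x in(-11,11):
        for zz in (0,-38): dot(T+R@[x,o,zz],(0,255,0))
for zz in (54,84): dot([524.4,125,zz],(255,0,0))
cv2.imwrite("pics/c.png",c)
E
```

```text
13.439305479759822 [529.41658567 126.73582784  63.73417819]
```

View pics/c.png

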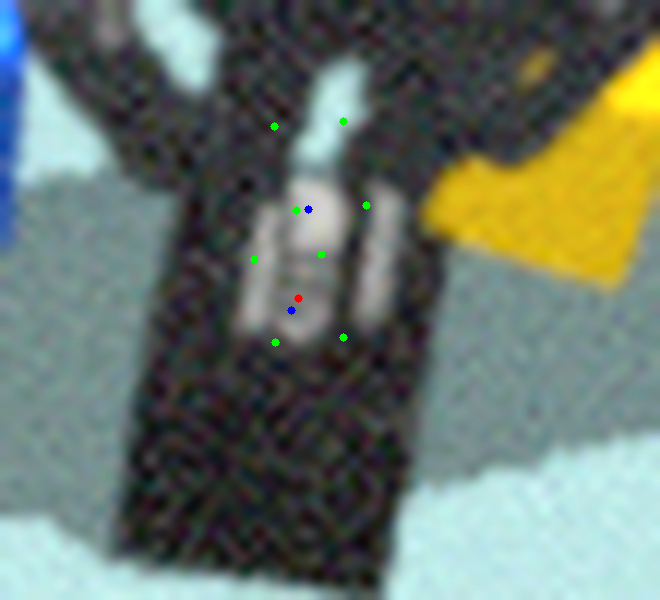

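Request:
servo_tool(
  plan="0 0 0.01 0 0 0 0.008;0 0 0.02 0 0 0 0.008;0 0 0.02 0 0 0 0.008;0 0 0.02 0 0 0 0.008;0 0 0.02 0 0 0 0.008",
)

```text
t: 5.35
tcp_pos: [528.5, 126.2, 157.3]
eef_rot: [[-0.894, -0.449, 0.01], [-0.449, 0.894, 0.005], [-0.011, -0.0, -1.0]]
ft_force: [0.6, -0.7, -0.6]
opening: 13.7
```

```bash
python3 look.py d 40
```

```text
-153.32685585374824 [ 0.01002065  0.00487283 -0.99993792] [528.52824543 126.199548   157.27189955] 13.670293054155774 [ 0.61607713 -0.71228989 -0.62512059] 5.35
scene 311 133
top 184 194
```

View pics/scene_dz.png

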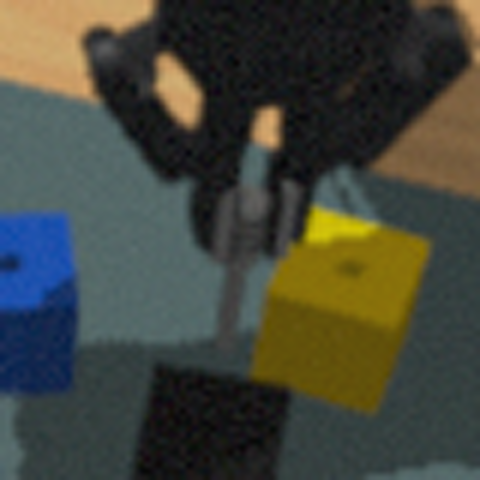

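Request:
servo_tool(
  plan="0 -0.020 0.002 -0.005 0.01 0 0.008;0 -0.030 0 0 0 0 0.008;0 -0.030 0 0 0 0 0.008;0 -0.030 0 0 0 0 0.008;0 -0.030 0 0 0 0 0.008",
)

```text
t: 6.08
tcp_pos: [527.6, -19.1, 159.1]
eef_rot: [[-0.892, -0.452, -0.001], [-0.452, 0.892, 0.0], [0.001, 0.001, -1.0]]
ft_force: [0.4, 0.1, -1.1]
opening: 13.8
```

Request:
servo_tool(
  plan="0 -0.030 0 0 0 0 0.008;0 -0.030 0 0 0 0 0.008;0 -0.030 0 0 0 0 0.008;0 -0.030 0 0 0 0 0.008;0 -0.015 0 0 0 0 0.008",
)

```text
t: 6.7
tcp_pos: [523.2, -163.5, 156.0]
eef_rot: [[-0.894, -0.449, -0.009], [-0.449, 0.894, -0.001], [0.009, 0.004, -1.0]]
ft_force: [-0.6, 0.6, -0.5]
opening: 13.7
```

Request:
servo_tool(
  plan="0 0 0 0 0 0 0.008",
)

```text
t: 6.82
tcp_pos: [522.5, -164.7, 155.5]
eef_rot: [[-0.894, -0.447, -0.011], [-0.447, 0.894, -0.001], [0.01, 0.004, -1.0]]
ft_force: [-0.7, 1.2, -1.2]
opening: 13.6
```

Request:
servo_tool(
  plan="0.005 0.004 -0.01 0.001 -0.011 0 0.008;0 0 -0.01 0 0 0 0.008;0 0 0 0 0 0 0.008",
)

```text
t: 7.2
tcp_pos: [527.3, -159.0, 133.3]
eef_rot: [[-0.894, -0.448, -0.0], [-0.448, 0.894, 0.001], [-0.0, 0.001, -1.0]]
ft_force: [0.6, 0.9, -0.3]
opening: 13.8
```

```bash
python3 look.py e 30 [520,-162,70]
```

```text
-153.3687688179312 [-2.41857999e-04  9.58221109e-04 -9.99999512e-01] [ 527.29670029 -158.99435263  133.29171556] 13.828463020117622 [ 0.60716603  0.85625341 -0.32373726] 7.2
scene 207 137
top 318 208
```

View pics/scene_ez.png

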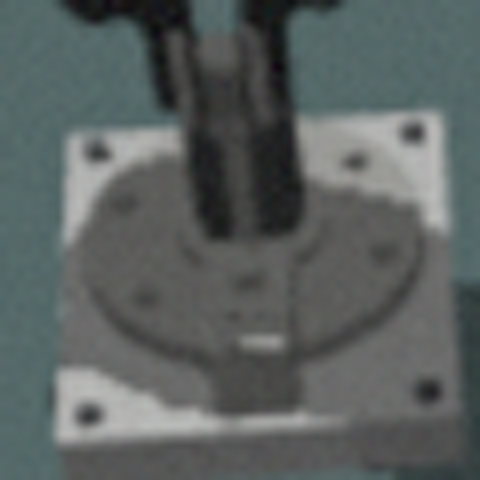

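View pics/top_ez.png

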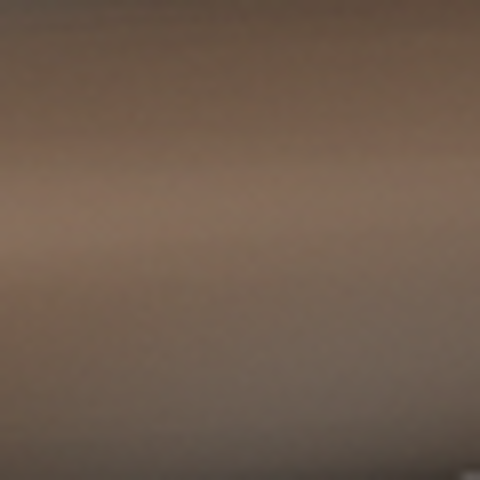

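```bash
cat > ov.py <<'E'
from h import *
import sys
s=env.state();T=np.array(s["tcp_pos"])
off=np.array(eval(sys.argv[2])); G=np.array(eval(sys.argv[3])); dz=59.9
p=optics.snapshot("scene"); a=cv2.cvtColor(p["img"],cv2.COLOR_RGB2BGR)
u0=(212,132);k=12
c=cv2.resize(a[132:182,212:264],None,fx=k,fy=k,interpolation=cv2.INTER_LANCZOS4)
c=cv2.convertScaleAbs(c,alpha=1.8)
U=lambda X:tuple(int(v) for v in (proj(p,X)-u0+.5)*k)
tip=np.array([T[0]+off[0],T[1]+off[1],T[2]-dz])
raw=c.copy()
cv2.line(c,U(tip),U(tip+[0,0,80]),(0,0,255),1)
def circ(o,r,col):
    pts=np.array([U(np.array(o)+[r*np.cos(q),r*np.sin(q),0]) for q in np.linspace(0,6.3,40)]); cv2.polylines(c,[pts],True,col,1)
circ(tip,4,(0,0,255));circ(tip+[0,0,50],8,(0,0,255));circ(tip+[0,0,50],4,(0,0,255));circ(tip+[0,0,80],8,(0,0,255))
circ(G,4.75,(255,0,0)); circ(G,6.75,(255,0,0))
cv2.imwrite("pics/%s.png"%sys.argv[1],c);cv2.imwrite("pics/%s_raw.png"%sys.argv[1],raw)
print(T)
E
python3 ov.py ov1 "(-5.1,-1.7)" "(522.4,-162.3,58)"
```

```text
[ 527.99843307 -159.19711461  134.31516783]
```

View pics/ov1.png

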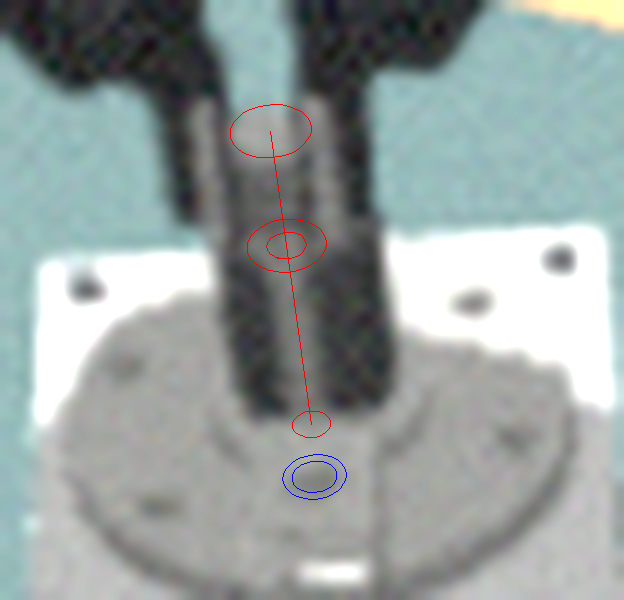

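View pics/ov1_raw.png

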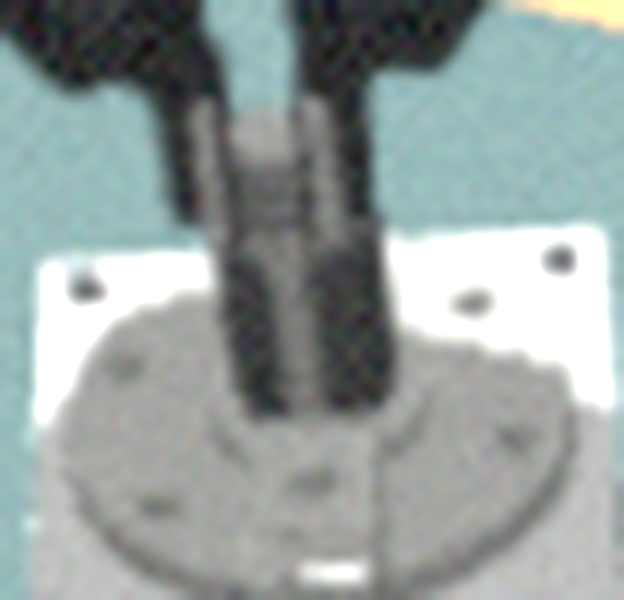

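```bash
cat > av.py <<'E'
from h import *
import sys
a=0
for i in range(8):
    p=optics.snapshot("scene"); a=a+p["img"][:,:,::-1].astype(float)/8
a=np.clip(a,0,255); s=env.state();T=np.array(s["tcp_pos"]);print(T,s["ft_force"])
k=20;u0=eval(sys.argv[2]) if len(sys.argv)>2 else (222,136)
c=a[u0[1]:u0[1]+30,u0[0]:u0[0]+30]
c=np.clip(255*(c/255)**0.6*1.15,0,255).astype(np.uint8)
c=cv2.resize(c,None,fx=k,fy=k,interpolation=cv2.INTER_CUBIC)
cv2.imwrite("pics/%s.png"%sys.argv[1],c)
E
python3 av.py av1
```

```text
[ 528.03802912 -159.71576883  134.72846754] [ 0.38320413  0.09047339 -0.12733038]
```

View pics/av1.png

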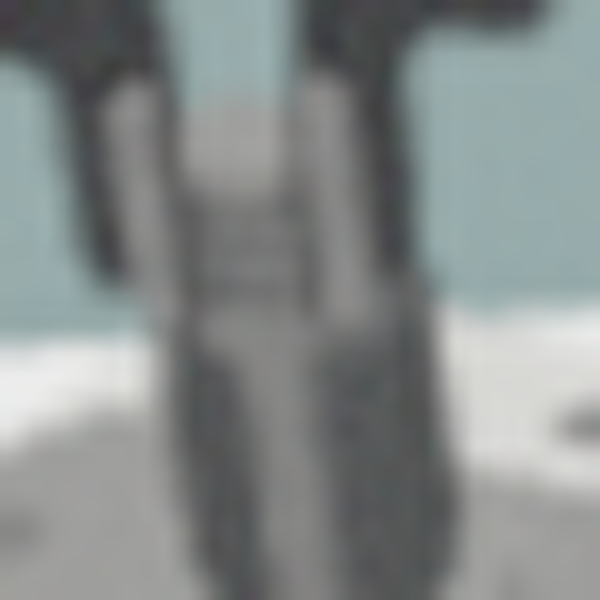

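Request:
servo_tool(
  plan="0 -0.001 -0.008 0 0 0 0.008;0 0 -0.006 0 0 0 0.008;0 0 -0.002 0 0 0 0.008",
)

```text
t: 8.12
tcp_pos: [527.9, -160.9, 117.5]
eef_rot: [[-0.895, -0.447, 0.002], [-0.447, 0.895, 0.001], [-0.002, -0.0, -1.0]]
ft_force: [-0.3, -0.1, -0.9]
opening: 13.7
```

Request:
servo_tool(
  plan="0 0 -0.002 0 0 0 0.008;0 0 -0.002 0 0 0 0.008",
)

```text
t: 8.38
tcp_pos: [527.8, -160.9, 113.1]
eef_rot: [[-0.894, -0.447, 0.002], [-0.447, 0.894, 0.001], [-0.002, -0.0, -1.0]]
ft_force: [-0.7, 0.6, -1.5]
opening: 13.7
```

Request:
servo_tool(
  plan="0 0 -0.002 0 0 0 0.008",
)

```text
t: 8.5
tcp_pos: [527.9, -160.9, 111.0]
eef_rot: [[-0.894, -0.447, 0.002], [-0.447, 0.894, 0.001], [-0.002, -0.0, -1.0]]
ft_force: [-0.2, 0.9, -1.0]
opening: 13.9
```

```bash
python3 av.py av2 "(222,144)"; python3 ov.py ov2 "(-5.1,-1.7)" "(522.4,-162.3,58)"
```

```text
[ 527.88215988 -160.95336154  111.17312037] [ 0.14686601  0.83106246 -0.54471503]
[ 527.88215988 -160.95336154  111.17312037]
```

View pics/av2.png

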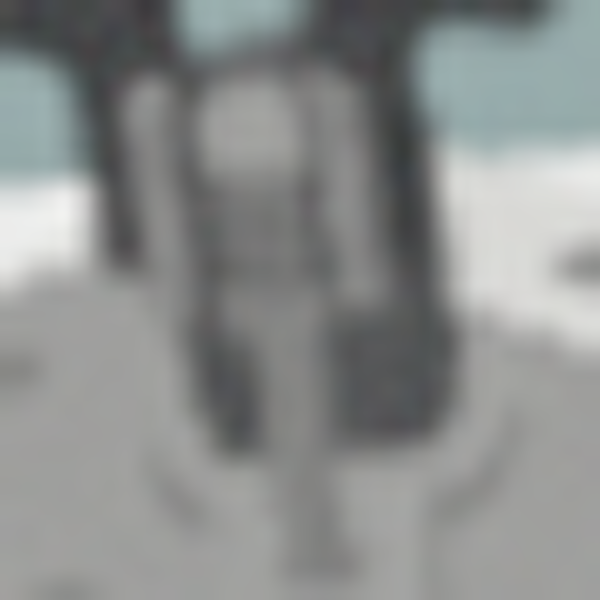

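View pics/ov2.png

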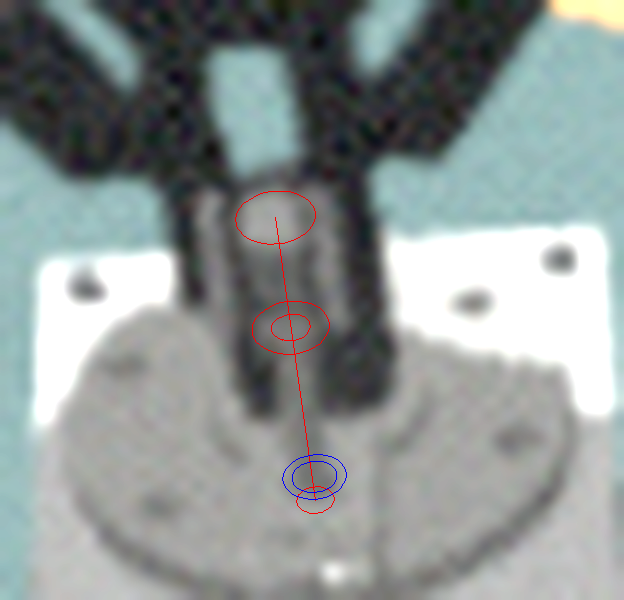

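Request:
servo_tool(
  plan="0 0 -0.002 0 0 0 0.008;0 0 -0.002 0 0 0 0.008",
)

```text
t: 9.2
tcp_pos: [528.0, -160.9, 107.2]
eef_rot: [[-0.895, -0.447, 0.002], [-0.447, 0.895, 0.001], [-0.003, -0.0, -1.0]]
ft_force: [-0.2, 0.5, -0.6]
opening: 13.7
```

Request:
servo_tool(
  plan="0 0 -0.002 0 0 0 0.008;0 0 -0.002 0 0 0 0.008",
)

```text
t: 9.45
tcp_pos: [527.9, -160.9, 102.7]
eef_rot: [[-0.894, -0.447, 0.002], [-0.447, 0.895, 0.001], [-0.002, -0.0, -1.0]]
ft_force: [0.2, 0.6, -0.7]
opening: 14.2
```

Request:
servo_tool(
  plan="0 0 -0.002 0 0 0 0.008;0 0 -0.001 0 0 0 0.008",
)

```text
t: 9.7
tcp_pos: [527.8, -160.9, 99.3]
eef_rot: [[-0.894, -0.447, 0.002], [-0.447, 0.894, 0.001], [-0.002, 0.0, -1.0]]
ft_force: [-0.3, -0.2, -0.1]
opening: 13.6
```

Request:
servo_tool(
  plan="0 0 0 0 0 0 0.018;0 0 0 0 0 0 0.025;0 0 0 0 0 0 0.03",
)

```text
t: 10.07
tcp_pos: [528.2, -161.0, 99.6]
eef_rot: [[-0.894, -0.447, 0.002], [-0.447, 0.894, 0.001], [-0.002, -0.0, -1.0]]
ft_force: [0.2, 0.5, -0.1]
opening: 29.8
```

```bash
python3 av.py av3 "(222,144)"; python3 look.py f 40 [510,-170,70]
```

```text
[ 528.03469788 -160.96973204   99.47566415] [-0.04175569 -0.0864908   0.06730962]
-153.43570216029715 [ 2.13550657e-03  7.69960372e-04 -9.99997423e-01] [ 528.03469788 -160.96973204   99.47566415] 30.170477766605032 [-0.04175569 -0.0864908   0.06730962] 10.475
scene 196 123
top 312 202
```

View pics/scene_fz.png

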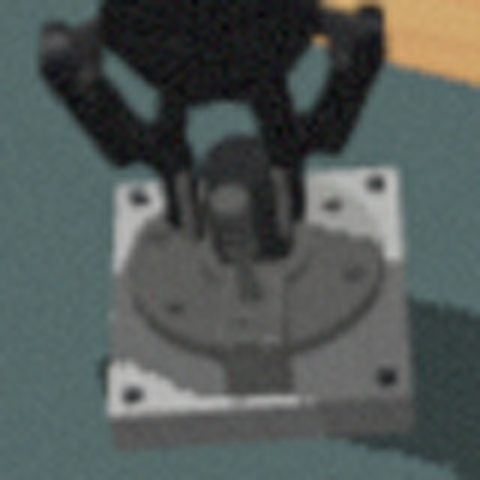

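Request:
servo_tool(
  plan="0 0 0.01 0 0 0 0.034;0 0 0.02 0 0 0 0.04;0 0 0.02 0 0 0 0.05;0 0 0 0 0 0 0.06",
)

```text
t: 11.08
tcp_pos: [528.3, -161.1, 152.8]
eef_rot: [[-0.894, -0.447, 0.003], [-0.447, 0.894, 0.0], [-0.003, -0.001, -1.0]]
ft_force: [0.9, 0.4, -0.2]
opening: 59.9
```

Request:
servo_tool(
  plan="-0.016 -0.007 0 0 0.001 0 0.06;-0.016 -0.008 0 0 0.001 0 0.06;-0.012 -0.006 0 0 0 0 0.06;0 0 0 0 0 0 0.06",
)

```text
t: 11.58
tcp_pos: [479.5, -183.5, 151.7]
eef_rot: [[-0.895, -0.447, -0.002], [-0.447, 0.895, 0.001], [0.001, 0.001, -1.0]]
ft_force: [-0.3, 0.6, -0.3]
opening: 59.9
```

```bash
python3 look.py g 40 [500,-170,70]
```

```text
-153.4631094713785 [-1.53685048e-03  8.86380945e-04 -9.99998426e-01] [ 479.49430834 -183.51499863  151.67144609] 59.880249685420644 [-0.25161357  0.59718609 -0.26021955] 11.575
scene 198 121
top 312 207
```

View pics/scene_gz.png

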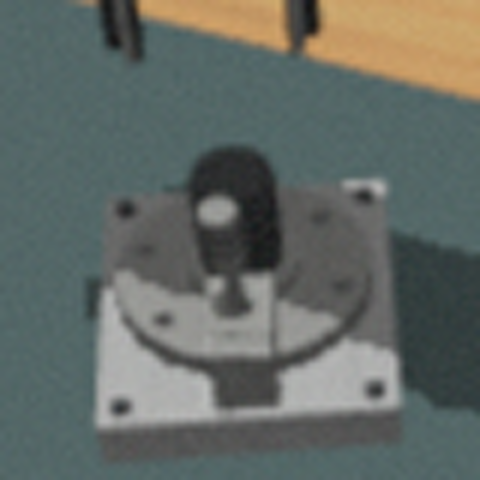

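```bash
python3 - <<'E'
from h import *
p=np.load("p_scene.npy",allow_pickle=True).item()
for q in [(145,248),(163,320),(320,215),(343,285)]:
    X=onz(p,(198+(q[0]+.5)/6-.5,121+(q[1]+.5)/6-.5),36)
    for c in ((481,-183),(483,-182)):
        d=X[:2]-c; print(X[:2].round(1),np.hypot(*d).round(1),(np.degrees(np.arctan2(d[1],d[0]))%60-26.5).round(1))
E
```

```text
[ 486.3 -230.2] 47.5 9.9
[ 486.3 -230.2] 48.3 7.4
[ 524.3 -201.7] 47.1 10.2
[ 524.3 -201.7] 45.7 8.0
[ 438.2 -165.7] 46.2 11.5
[ 438.2 -165.7] 47.7 13.5
[ 476.  -137.1] 46.2 9.7
[ 476.  -137.1] 45.5 12.3
```

Request:
servo_tool(
  plan="0.0015 0 -0.02 0 0.002 0 0.06;0 0 -0.02 0 0 0 0.06;0 0 -0.02 0 0 0 0.06;0 0 -0.01 0 0 0 0.06;0 0 0 0 0 0 0.06",
)

```text
t: 12.3
tcp_pos: [485.2, -182.8, 80.3]
eef_rot: [[-0.894, -0.449, -0.001], [-0.449, 0.894, 0.0], [0.001, 0.0, -1.0]]
ft_force: [0.4, -0.8, -0.5]
opening: 60.1
```

Request:
servo_tool(
  plan="-0.0035 -0.0005 -0.01 0 0 0 0.06;0 0 -0.008 0 0 0 0.06;0 0 0 0 0 0 0.05",
)

```text
t: 12.68
tcp_pos: [482.4, -183.3, 62.3]
eef_rot: [[-0.894, -0.449, 0.001], [-0.449, 0.894, -0.0], [-0.001, -0.001, -1.0]]
ft_force: [-0.3, 0.0, 0.1]
opening: 49.9
```

Request:
servo_tool(
  plan="0 0 0 0 0 0 0.042;0 0 0 0 0 0 0.038;0 0 0 0 0 0 0.036",
)

```text
t: 13.05
tcp_pos: [482.6, -183.0, 62.9]
eef_rot: [[-0.894, -0.449, 0.002], [-0.449, 0.894, 0.0], [-0.002, -0.001, -1.0]]
ft_force: [-0.9, 3.2, 0.6]
opening: 36.3
```

Request:
servo_tool(
  plan="-0.0003 0.0005 0 0 0 0 0.034;0 0 0 0 0 0 0.032;0 0 0 0 0 0 0.030",
)

```text
t: 13.42
tcp_pos: [482.6, -182.9, 63.2]
eef_rot: [[-0.894, -0.449, 0.003], [-0.449, 0.894, -0.0], [-0.002, -0.001, -1.0]]
ft_force: [0.1, -0.3, -0.6]
opening: 34.5
```

Request:
servo_tool(
  plan="0 0 0 0 0 -0.03 0.030;0 0 0 0 0 -0.03 0.030;0 0 0 0 0 -0.03 0.030;0 0 0 0 0 -0.03 0.030",
)

```text
t: 13.92
tcp_pos: [482.5, -182.8, 63.2]
eef_rot: [[-0.944, -0.331, 0.003], [-0.331, 0.944, -0.0], [-0.002, -0.001, -1.0]]
ft_force: [-0.3, 0.4, 1.1]
opening: 34.3
```

```bash
python3 look.py h 40 [500,-170,70]
```

```text
-160.6802132260725 [ 2.59882940e-03 -4.94685406e-04 -9.99996501e-01] [ 482.50776689 -182.82531271   63.18640534] 34.25762719783059 [-0.32691989  0.35532769  1.11935767] 13.925
scene 198 121
top 312 207
```

View pics/scene_hz.png

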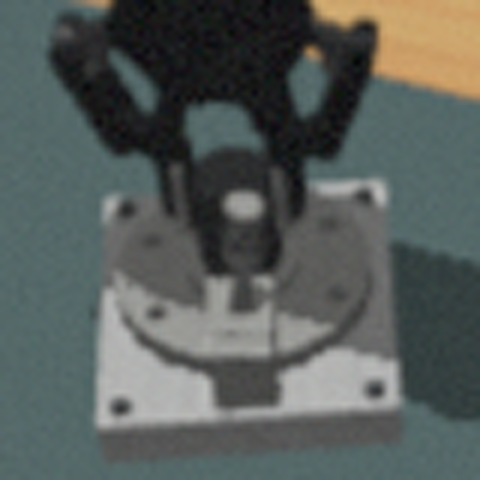

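Request:
servo_tool(
  plan="0 0 0 0 0 -0.02 0.030;0 0 0 0 0 -0.015 0.030;0 0 0 0 0 -0.01 0.030",
)

```text
t: 14.4
tcp_pos: [482.5, -182.8, 63.2]
eef_rot: [[-0.958, -0.286, 0.003], [-0.286, 0.958, -0.001], [-0.002, -0.001, -1.0]]
ft_force: [-0.4, 0.5, 0.8]
opening: 34.7
```

```bash
python3 look.py i 40 [500,-170,70]
```

```text
-163.3717454077897 [ 2.55578799e-03 -5.74761647e-04 -9.99996569e-01] [ 482.49158292 -182.81270918   63.15513588] 34.66162233420202 [-0.37289574  0.52554703  0.75982973] 14.4
scene 198 121
top 312 207
```

View pics/scene_iz.png

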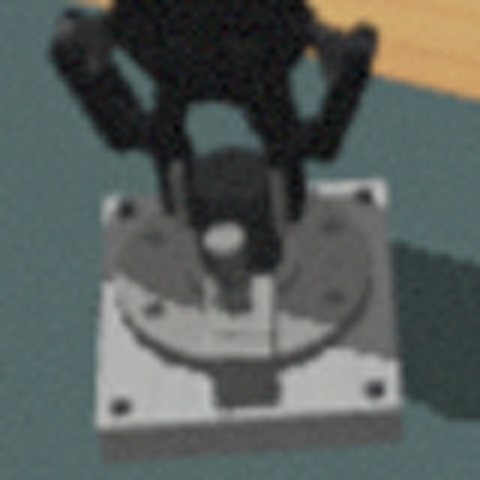

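Request:
servo_tool(
  plan="0 0 0 0 0 0 0.04;0 0 0 0 0 0 0.052;0 0 0 0 0 0 0.058;0 0 0.015 0 0 0 0.058;0 0 0.025 0 0 0 0.058",
)

```text
t: 15.12
tcp_pos: [481.5, -182.9, 103.6]
eef_rot: [[-0.958, -0.287, -0.001], [-0.287, 0.958, -0.001], [0.001, -0.0, -1.0]]
ft_force: [0.6, 0.0, 0.1]
opening: 58.3
```

Request:
servo_tool(
  plan="0 0 0.02 0 0 0.05 0.04;0 0 0.01 0 0 0.06 0.02;0 0 0 0 0 0.06 0.0;0 0 0 0 0 0 0",
)

```text
t: 15.62
tcp_pos: [483.8, -183.2, 141.4]
eef_rot: [[-0.893, -0.449, 0.008], [-0.449, 0.893, -0.001], [-0.006, -0.005, -1.0]]
ft_force: [0.9, -0.4, -0.5]
opening: 0.4
```

```bash
python3 look.py j 40 [500,-170,70];  python3 av.py av5 "(220,145)"
```

```text
-153.28797833312558 [ 0.0077208  -0.00137569 -0.99996925] [ 483.80143587 -183.21394536  141.37415052] 0.35465904201205617 [ 0.86552235 -0.3716151  -0.49153842] 15.625
scene 198 121
top 312 207
[ 483.44172087 -183.15946029  140.00718282] [-0.56099826 -0.38388047 -1.12446949]
```

View pics/scene_jz.png

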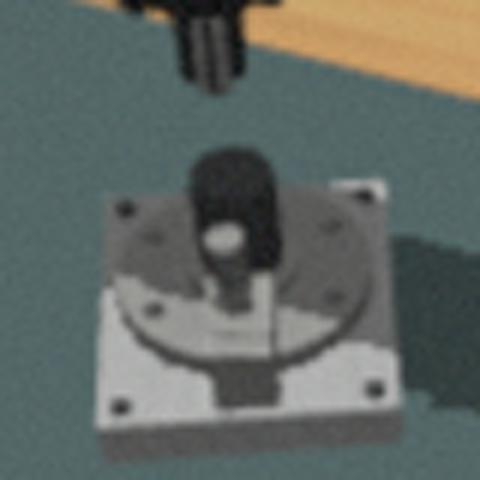

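View pics/av5.png

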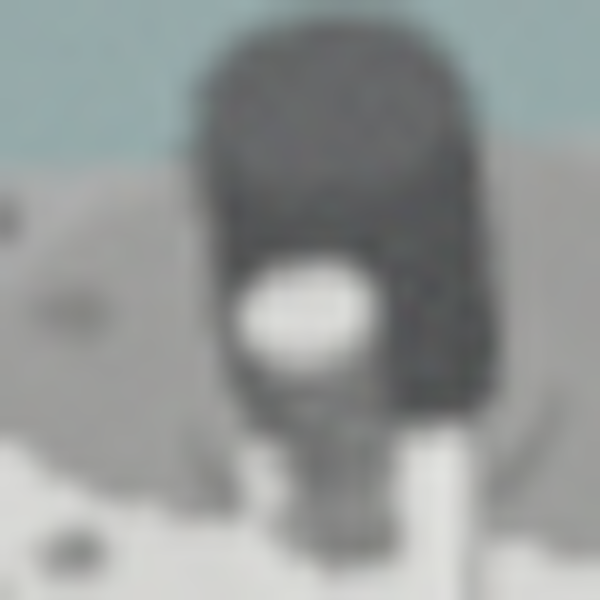

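```bash
python3 - <<'E'
from h import *
p=np.load("p_scene.npy",allow_pickle=True).item()
for z in (96,98,100): print(onz(p,(234.87,160.12),z))
E
```

```text
[ 522.96861046 -165.63813285   96.        ]
[ 524.82756983 -164.48707165   98.        ]
[ 526.68652921 -163.33601046  100.        ]
```

Request:
servo_tool(
  plan="0.018 0.009 0 0.001 0.006 0 0;0.018 0.009 0 0 0 0 0;0 0 0 0 0 0 0;0 0 -0.01 0 0 0 0",
)

```text
t: 16.62
tcp_pos: [523.3, -163.6, 129.8]
eef_rot: [[-0.893, -0.45, 0.001], [-0.45, 0.893, -0.0], [-0.0, -0.001, -1.0]]
ft_force: [-0.7, -1.1, 0.1]
opening: 0.1
```

Request:
servo_tool(
  plan="0 0 -0.01 0 0 0 0;0 0 -0.008 0 0 0 0;0 0 -0.002 0 0 0 0",
)

```text
t: 17.0
tcp_pos: [521.6, -163.6, 106.8]
eef_rot: [[-0.893, -0.449, -0.002], [-0.449, 0.893, -0.0], [0.002, 0.001, -1.0]]
ft_force: [-0.4, -0.8, -0.7]
opening: 0.2
```

```bash
python3 look.py k 30 [520,-164,90]
```

```text
-153.2909151919191 [-2.48105449e-03 -2.45398331e-04 -9.99996892e-01] [ 521.55318964 -163.63366063  106.76012428] 0.18317897969773925 [-0.37553246 -0.79137758 -0.68307387] 17.0
scene 206 131
top 321 208
```

View pics/scene_kz.png

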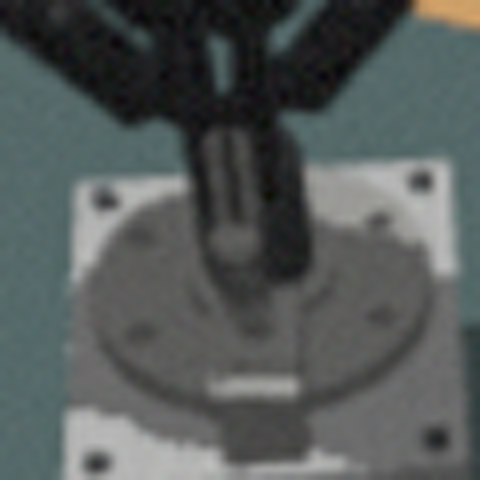

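Request:
servo_tool(
  plan="0.0015 0.0003 -0.003 0 -0.002 0 0;0 0 -0.002 0 0 0 0;0 0 -0.001 0 0 0 0",
)

```text
t: 17.48
tcp_pos: [524.0, -163.4, 101.7]
eef_rot: [[-0.893, -0.449, 0.002], [-0.449, 0.893, -0.0], [-0.002, -0.001, -1.0]]
ft_force: [-0.1, 0.3, 0.2]
opening: 0.1
```

Request:
servo_tool(
  plan="0 0 -0.0015 0 0 0 0;0 0 -0.0015 0 0 0 0",
)

```text
t: 17.73
tcp_pos: [524.2, -163.5, 98.8]
eef_rot: [[-0.893, -0.45, 0.002], [-0.45, 0.893, -0.0], [-0.002, -0.001, -1.0]]
ft_force: [0.2, -0.2, -0.7]
opening: -0.2
```

Request:
servo_tool(
  plan="0 0 -0.001 0 0 0 0;0 0 -0.001 0 0 0 0",
)

```text
t: 17.98
tcp_pos: [524.4, -163.5, 96.8]
eef_rot: [[-0.893, -0.45, 0.003], [-0.45, 0.893, -0.001], [-0.002, -0.002, -1.0]]
ft_force: [-0.2, 0.6, 5.6]
opening: -0.1
```

Request:
servo_tool(
  plan="0 0 -0.001 0 0 0 0;0 0 -0.001 0 0 0 0",
)

```text
t: 18.23
tcp_pos: [525.3, -163.6, 96.3]
eef_rot: [[-0.893, -0.45, 0.005], [-0.45, 0.893, -0.001], [-0.004, -0.003, -1.0]]
ft_force: [-3.3, 2.0, 8.7]
opening: -0.0
```

Request:
servo_tool(
  plan="-0.001 0 -0.0015 0.001 0.003 0 0;-0.0005 0 -0.0015 0 0 0 0",
)

```text
t: 18.48
tcp_pos: [525.0, -163.5, 95.2]
eef_rot: [[-0.892, -0.451, 0.005], [-0.451, 0.892, -0.0], [-0.004, -0.002, -1.0]]
ft_force: [-1.9, 1.3, 7.5]
opening: 0.5
```

Request:
servo_tool(
  plan="-0.001 0 -0.002 0 0.003 0 0;-0.001 0 -0.002 0 0.001 0 0",
)

```text
t: 18.73
tcp_pos: [524.5, -163.4, 93.2]
eef_rot: [[-0.892, -0.452, 0.004], [-0.452, 0.892, -0.001], [-0.003, -0.002, -1.0]]
ft_force: [-1.2, 1.3, 7.6]
opening: -0.4
```

Request:
servo_tool(
  plan="-0.0005 0 -0.002 0 0.002 0 0;-0.0005 0 -0.002 0 0.001 0 0",
)

```text
t: 18.98
tcp_pos: [524.7, -163.2, 91.1]
eef_rot: [[-0.892, -0.453, 0.004], [-0.453, 0.892, -0.001], [-0.003, -0.003, -1.0]]
ft_force: [-2.8, 3.0, 8.2]
opening: 0.1
```

Going smoothly at about 8 N; about 3 mm left.

Request:
servo_tool(
  plan="-0.0005 0 -0.002 0 0.002 0 0;-0.0005 0 -0.0015 0 0.001 0 0",
)

```text
t: 19.23
tcp_pos: [524.7, -162.9, 89.3]
eef_rot: [[-0.891, -0.453, 0.003], [-0.453, 0.891, -0.001], [-0.003, -0.002, -1.0]]
ft_force: [-1.8, 1.6, 8.5]
opening: 0.2
```

Request:
servo_tool(
  plan="-0.0005 0 -0.0015 0 0.001 0 0",
)

```text
t: 19.35
tcp_pos: [524.7, -162.8, 88.7]
eef_rot: [[-0.891, -0.454, 0.004], [-0.454, 0.891, -0.001], [-0.003, -0.003, -1.0]]
ft_force: [-2.1, 1.5, 7.8]
opening: 0.2
```

Request:
servo_tool(
  plan="-0.0005 0 -0.0015 0 0.001 0 0",
)

```text
t: 19.48
tcp_pos: [524.8, -162.8, 88.4]
eef_rot: [[-0.891, -0.454, 0.004], [-0.454, 0.891, -0.001], [-0.003, -0.003, -1.0]]
ft_force: [-3.7, 3.8, 13.6]
opening: -0.2
```

Request:
servo_tool(
  plan="-0.0005 0 -0.0015 0 0.001 0 0",
)

```text
t: 19.6
tcp_pos: [524.9, -162.8, 88.3]
eef_rot: [[-0.891, -0.455, 0.005], [-0.455, 0.891, -0.002], [-0.003, -0.004, -1.0]]
ft_force: [-4.1, 3.7, 14.9]
opening: -0.0
```

Request:
servo_tool(
  plan="0 0 0.003 0 0 0 0;0 0 0.02 0 0 0 0;0 0 0.03 0 0 0 0;0 0 0.03 0 0 0 0;0 0 0 0 0 0 0",
)

```text
t: 20.23
tcp_pos: [524.3, -162.7, 173.5]
eef_rot: [[-0.891, -0.455, 0.004], [-0.455, 0.891, -0.002], [-0.002, -0.003, -1.0]]
ft_force: [0.1, 0.3, 0.1]
opening: -0.1
```

Request:
servo_tool(
  plan="-0.02 0.05 0.01 0 0 0 0;-0.02 0.05 0 0 0 0 0;-0.02 0.05 0 0 0 0 0;0 0.05 0 0 0 0 0;0 0 0 0 0 0 0",
)

```text
t: 20.85
tcp_pos: [460.7, 41.5, 180.6]
eef_rot: [[-0.892, -0.451, 0.001], [-0.451, 0.892, -0.001], [0.0, -0.002, -1.0]]
ft_force: [0.4, 0.1, -0.6]
opening: 0.2
```

```bash
python3 av.py av6 "(220,145)"; python3 look.py l 40 [500,-170,70]
```

```text
[461.08987617  38.11078791 180.80990815] [0.06330626 0.1921476  0.36450353]
-153.48239017817912 [ 2.69657821e-04 -1.80320574e-03 -9.99998338e-01] [461.08987617  38.11078791 180.80990815] 0.1919438183841173 [0.06330626 0.1921476  0.36450353] 21.25
scene 198 121
top 312 207
```

View pics/av6.png

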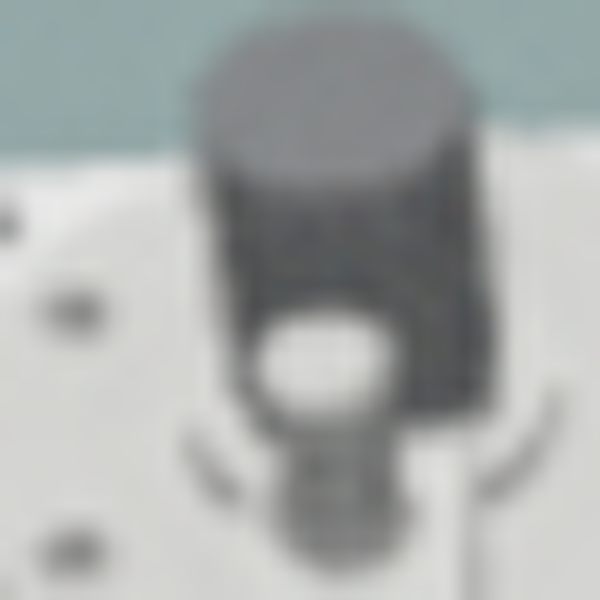

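View pics/top_lz.png

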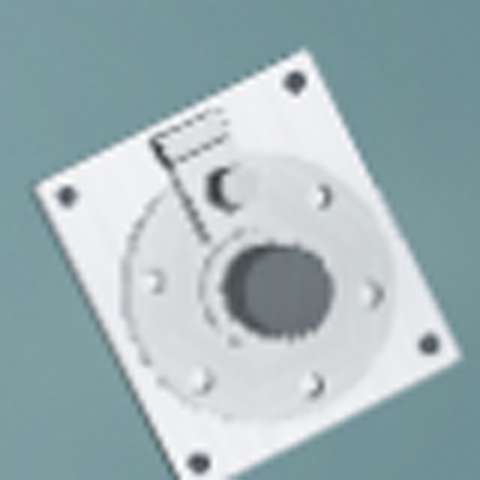

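View pics/scene_lz.png

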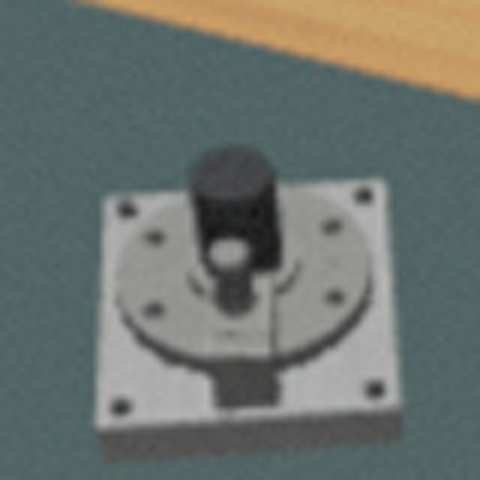

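```bash
python3 - <<'E'
from h import *
p=optics.snapshot("scene")
print("head top z88",onz(p,(235.67,162.6),88), onz(p,(235.67,162.6),90))
print("hole scene",onz(p,(212+315/12-.5,132+482/12-.5),58))
k=20;u0=(220,145)
base=cv2.imread("pics/av6.png")
outs=[]
for hz in (58,61):
    c=base.copy()
    X,Y=523.3,-162.0
    def circ(z,r,col):
        pts=np.array([[(proj(p,[X+r*np.cos(q),Y+r*np.sin(q),z])-u0+.5)*k] for q in np.linspace(0,6.3,60)]).astype(int); cv2.polylines(c,[pts],True,col,1)
    circ(hz,8,(0,0,255)); circ(hz+30,8,(0,0,255)); 
    outs.append(c[200:,100:500])
cv2.imwrite("pics/m.png",np.hstack(outs))
t=optics.snapshot("top")
# head top in top view
print(t["img"].shape)
E
```

```text
head top z88 [ 522.96177872 -164.36122159   88.        ] [ 524.79892199 -163.22743106   90.        ]
hole scene [ 523.77894743 -161.54214598   58.        ]
(420, 560, 3)
```

View pics/m.png

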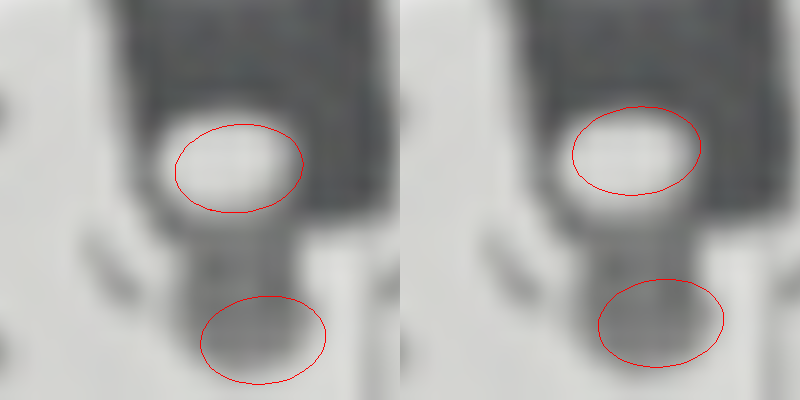

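Request:
servo_tool(
  plan="0.02 -0.05 0 0 0 0 0;0.02 -0.05 0 0 0 0 0;0.015 -0.05 0 0 0 0 0;0 -0.035 0 0 0 0 0;0 0 0 0 0 0 0",
)

```text
t: 22.08
tcp_pos: [518.3, -151.6, 181.1]
eef_rot: [[-0.893, -0.45, 0.002], [-0.45, 0.893, -0.001], [-0.001, -0.002, -1.0]]
ft_force: [0.2, 0.0, -0.1]
opening: 0.1
```

Request:
servo_tool(
  plan="0.004 -0.011 -0.02 0 0.002 0 0;0 0 -0.025 0 0 0 0;0 0 -0.02 0 0 0 0;0 0 -0.01 0 0 0 0;0 0 0 0 0 0 0",
)

```text
t: 22.7
tcp_pos: [523.0, -162.0, 104.9]
eef_rot: [[-0.893, -0.45, 0.002], [-0.45, 0.893, -0.001], [-0.001, -0.002, -1.0]]
ft_force: [0.4, 0.3, 0.2]
opening: 0.1
```

Request:
servo_tool(
  plan="0 -0.001 -0.006 0 0 0 0;0 0 -0.004 0 0 0 0;0 0 -0.002 0 0 0 0;0 0 -0.001 0 0 0 0",
)

```text
t: 23.2
tcp_pos: [524.4, -162.7, 93.1]
eef_rot: [[-0.893, -0.451, 0.005], [-0.451, 0.893, -0.001], [-0.004, -0.004, -1.0]]
ft_force: [0.4, -0.7, 0.2]
opening: -0.1
```

Request:
servo_tool(
  plan="0 0 -0.001 0 0 0 0;0 0 -0.001 0 0 0 0",
)

```text
t: 23.45
tcp_pos: [524.5, -162.7, 91.3]
eef_rot: [[-0.893, -0.451, 0.006], [-0.451, 0.893, -0.001], [-0.005, -0.004, -1.0]]
ft_force: [-0.1, 0.6, -0.1]
opening: -0.1
```

Request:
servo_tool(
  plan="-0.001 0 -0.001 0.001 0.005 0 0;0 0 -0.001 0 0 0 0",
)

```text
t: 23.7
tcp_pos: [523.5, -162.8, 89.2]
eef_rot: [[-0.893, -0.451, 0.001], [-0.451, 0.893, -0.0], [-0.001, -0.001, -1.0]]
ft_force: [0.3, 0.7, 0.1]
opening: -0.0
```

Request:
servo_tool(
  plan="0 0 -0.001 0 0 0 0;0 0 -0.001 0 0 0 0",
)

```text
t: 23.95
tcp_pos: [524.3, -162.9, 88.4]
eef_rot: [[-0.892, -0.451, 0.002], [-0.451, 0.892, -0.001], [-0.002, -0.002, -1.0]]
ft_force: [-3.5, 2.5, 12.5]
opening: -0.1
```

Request:
servo_tool(
  plan="0 0 -0.0015 0 0 0 0;0 0 -0.002 0 0 0 0",
)

```text
t: 24.2
tcp_pos: [524.9, -163.0, 88.2]
eef_rot: [[-0.892, -0.452, 0.004], [-0.452, 0.892, -0.002], [-0.003, -0.003, -1.0]]
ft_force: [-7.7, 5.0, 23.2]
opening: -0.3
```

Request:
servo_tool(
  plan="0 0 0.003 0 0 0 0;0 0 0.02 0 0 0 0;0 0 0.03 0 0 0 0;0 0 0.03 0 0 0 0;0 0 0 0 0 0 0",
)

```text
t: 24.82
tcp_pos: [524.5, -162.9, 173.6]
eef_rot: [[-0.892, -0.452, 0.004], [-0.452, 0.892, -0.002], [-0.002, -0.003, -1.0]]
ft_force: [-0.0, 0.0, -0.7]
opening: 0.2
```

Request:
servo_tool(
  plan="-0.02 0.05 0 0 0 0 0;-0.02 0.05 0 0 0 0 0;-0.02 0.05 0 0 0 0 0;0 0.02 0 0 0 0 0;0 0 0 0 0 0 0",
)

```text
t: 25.45
tcp_pos: [461.0, 10.6, 170.4]
eef_rot: [[-0.893, -0.45, 0.001], [-0.45, 0.893, -0.002], [0.0, -0.002, -1.0]]
ft_force: [0.3, -0.6, -0.2]
opening: 0.1
```

Request:
servo_tool(
  plan="0 0 0 0 0 0 0;0 0 0 0 0 0 0",
)

```text
t: 25.7
tcp_pos: [460.7, 9.7, 169.6]
eef_rot: [[-0.893, -0.449, -0.001], [-0.449, 0.893, -0.002], [0.002, -0.002, -1.0]]
ft_force: [-0.4, -0.4, -0.3]
opening: 0.3
```

```bash
python3 av.py av7 "(220,145)"; python3 look.py n 60 [500,-170,70]
```

```text
[460.75530053  10.14118476 169.87774801] [-0.11466584  0.39519853  0.14193849]
-153.2781743119138 [-2.65971285e-04 -2.04086327e-03 -9.99997882e-01] [460.75530053  10.14118476 169.87774801] -0.00743852572791411 [-0.11466584  0.39519853  0.14193849] 26.1
scene 178 101
top 292 187
```

View pics/av7.png

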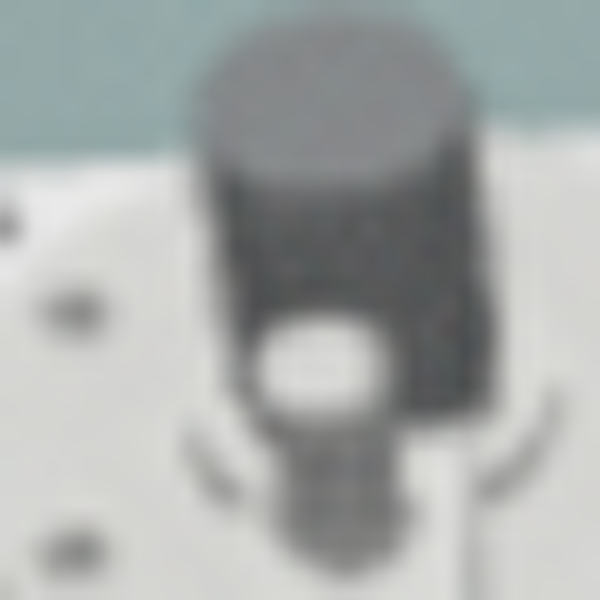

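View pics/top_n.png

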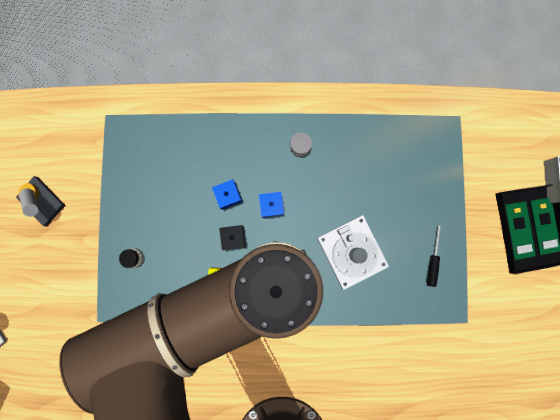

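The pin stands seated, with its head at about (323,362) in the zoom. The stand is empty and the spool, jar and driver are where they were.

```bash
python3 -c "
from rig import env
print(env.finish_job())"
```

```text
the job is handed in; nothing more can be done
None
```

I locked the swivel base and handed the job in at about 26 s. The interface gives no verdict, so success rests on the checks below.

**What I did:** I took the pin from the black stand and lowered it into the guide hole with no resistance. I released it standing on the flange and turned the knob about 10° clockwise until it dropped through. I then pressed it home with the closed fingertips.

**Pressing:** The force stayed around 8 N for most of the travel. A second push of about 23 N moved the pin no further. The fingertips stopped at z = 88.2 mm, and a seated head's top should be at 88 mm.

**Last pictures:** The pin stands upright in the guide, the stand is empty, and the spool, jar and driver show no movement. The arm was clear, at about zero force.

**What disagreed:** The scene-camera outline of the head differed from my model by 1–2 mm. That could not by itself rule out the head sitting up to about 2 mm high, so I relied on the force stop for the seating height.

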